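# Pull-test a latching hook

### The arm

A 7-joint arm with a two-finger parallel gripper is mounted at the origin on a cart in front of the work surface, level with it; the furniture and walls round the work are solid. World frame = base frame: x ahead of the robot, y to its left, z up, the work surface at z = 0. Lengths are in m, angles in rad, forces in N, time in s.
With the tool pointing down it reaches from about 0.4 to 0.9 m from the base axis. Payload 5.5 kg.
Tool frame: the origin (TCP) lies between the finger pads; the fingertips stand 19 mm ahead of it and the grasp point (between the pads) is the TCP; z points along the fingers, y is the line along which they close (so a half turn about z gives the same grasp; the last joint's range is limited). The gripper opens to 85 mm and grips with 20 to 120 N. Pads are 22 mm wide; open, the fingers measure 114 mm over their backs; the gripper's body (76 mm by 85 mm) begins 54 mm behind the grasp point. The pads swing forward as they close: fully open they stand 13 mm farther back than shut.
Start: joints at [1.384, 0.501, -0.427, 1.55, 0.221, 1.138, -0.21], TCP at [0.283, -0.585, 0.25] pointing down, gripper open.
Joint ranges: [-2.88, 2.88], [-0.31, 2.03], [-1.54, 1.56], [0.2, 2.42], [-1.41, 4.55], [0.19, 2.02], [-2.57, 2.57]. Speed limits (rad/s): [2.57, 2.57, 3.14, 3.14, 3.14, 3.14, 3.14].

### API

Orientations are given as a unit quaternion [x, y, z, w].
In Python, from workcell import readout, viewer, arm gives the robot as it stands. The module is installed in compiled form; this text tells all that it offers.
- The arm moves only by the tool move_arm, never from a script. Its argument "deltas" is a list of rows, each an object of numbers: "x", "y", "z": the shift along the tool's x, y, z in mm; "rx", "ry", "rz": the turn, a rotation vector about the tool's x, y, z in degrees; "gripper": the opening, from 0 (shut) to 1 (fully open). A call has 1 to 10 rows; each row is the pose to reach, as a shift and turn from the pose commanded when the call began, along the tool's axes at that moment; what a row does not reach only later rows make up. A row lasts 1/10 s, in which the tool goes at most 50 mm and 8.59 degrees, less where a joint would pass 70% of its speed; a pose out of reach is approached as far as the arm can. A call with a gripper value outside its range is refused whole. The fingers move at their own pace and stop on an object; "squeeze" is the grip in N (left out, the last holds). Time passes only in rows, so rows that repeat a pose let the fingers close. It gives the time, the measured TCP pose, the force, the opening and the grip force at its end, in the units of the state.
- readout.sense(): the state, without advancing time (a new reading comes with each control period).
- viewer.read_camera(name): name is "scene" or "top" or "wrist"; returns the picture (384x512x3 uint8, red, green, blue); there is no depth.
- viewer.camera_info(name): a dict with "fx", "fy", "cx", "cy" (pixels), "k1" (the pictures are not rectified: a ray, as slopes to the right and down, at radius r is drawn at 1 + k1 r^2 times it, then the intrinsics apply), "world_from_camera" (4x4, takes a point from camera to world coordinates). Camera axes: x right, y down, z forward; pixel columns grow to the right and rows downward; lengths in m; the calibration is good to about 2 mm. A picture is of the moment at which its call begins: read the wrist's pose just before it. camera_info takes no time and is no camera call; for the wrist camera it gives the pose at the moment of the call.
- arm.job_done(): hands the job in; it is judged then, once.
The state is a dict: "time": time; "q": joint angles; "joint_vel": joint speeds; "joint_efforts": joint torques, N m; "tool_pos": TCP position; "ee_rot": TCP orientation; "ft_force": force on the tool from outside, world axes, zero at the start; "ft_torque": the same for the moment, N m; "opening": finger opening in m; "finger_force": force on a finger pad.
Only numpy, scipy, OpenCV 4.12 (cv2) and the standard library are available. Lean on these libraries where they do the work, as an engineer would, in place of code of your own. Each camera call takes 0.05 s, during which the arm holds its last target. There are 200 camera calls.

### The job

Test the repaired quick-hitch hook (steel jaws, orange grip) on the blue pull tester: push its mouth down over the tester's pin, without forcing it, until the yellow sprung latch snaps shut behind the pin. Then pull the hook up until the red pointer stands in the green band, hold it there for about a second without ever pulling it into the red band, let it down gently and leave the hook hanging upright on the pin, latched and let go, with the pointer back at the bottom and the handheld tester and power adapter near by not shifted.

Things in the scene. Friction and masses are not known exactly. Their poses are not given: they have to be found in the camera images.
- hook: The whole hook with its latch, about 0.35 kg, 30 x 56 x 122 mm, standing upright on the table on its two jaw tips, mouth down. Origin midway between the tips, at their underside; z up, x along the pin that goes into it (jaws 30 mm thick), y across the mouth (56 mm over all). It may go on the pin either way round. Its weight lies below the seat, so it hangs upright.
- hook_grip (a point): Centre of the hook's orange grip block (30 x 28 x 44 mm along the hook's x, y, z), 102 mm above the jaw tips; grasp it from above across its y faces (28 mm) or x faces (30 mm). Its top is 122 mm, the steel shoulder below it 72 mm above the tips.
- hook_mouth (a point): Point midway between the hook's jaw tips. The mouth is 34 mm wide here and narrows to a 16 mm throat 17 mm above, for a pin of 12 mm.
- hook_seat (a point): Point in the hook where the pin's centre lies when the pin is fully home: 53 mm above the jaw tips, 49 mm below hook_grip. A pin first touches the latch about 38 mm short of home; the latch springs back under it about 3 mm short of home. Pulled up, the hook has about 20 mm of play before its shut latch takes the pin along.
- latch (a joint): Angle of the yellow sprung latch in the hook's throat: 0 is shut (lying across the throat, where it keeps a pin in), up to 1.5 rad swung up into the hook. A pin pushing in from the mouth swings it up (pushing takes about 3 to 7 N); the spring shuts it. Its pivot lies 24 mm above the jaw tips, 12 mm to the hook's +y side.
- stand: Blue pull tester, fixed to the table: base 150 x 110 x 12 mm, origin at the centre of its underside, z up. At its +x side a steel column 160 mm high carries a clamped white plate (up to 46 mm above the pin), from which a level steel pin 12 mm thick runs along the stand's -x. Free pin: from x = +20 mm (dark block) to x = -29 mm (end collar, 19 mm across), y = 0.
- pin_nominal (a point): Nominal middle of the pin's axis, 100 mm above the table, stand x = -5 mm; bring the hook here with its x axis along the stand's. The head is clamped up to 16 mm higher or lower than nominal and this is not measured: find the depth by feel. Downward the pin is rigid; more than 30 N between hook and tester counts as forcing it.
- gauge (a joint): How far the pin and its red pointer have been pulled up against the spring, in m: 0 at the bottom stop. The pin starts to rise at 4 N, then 0.5 N per mm. The green band on the white plate runs from 0.008 to 0.016 (about 8 to 12 N of pull on the pin); the red band starts at 0.020.
- bus_tester_a: Bystander: handheld tester with orange keys, 142 x 65 x 30 mm, origin at the centre of its underside. Leave it.
- power_brick: Bystander: black power adapter, 127 x 52 x 30 mm, origin at the centre of its underside. Leave it.

How it is judged:
On the way, in this order (a step that is already met when the one before it is completed fails the run):
1. the pin is home in the hook and the latch has shut behind it (x of hook_seat in the frame of stand between -0.024 and 0.016 m and y of hook_seat in the frame of stand between -0.012 and 0.012 m and z of hook_seat in the frame of stand between 0.079 and 0.12 m and value of joint latch below 0.15 rad), for 0.1 s.
2. the latched hook holds the pointer in the green band for half a second (x of hook_seat in the frame of stand between -0.024 and 0.016 m and y of hook_seat in the frame of stand between -0.012 and 0.012 m and value of joint latch below 0.15 rad and value of joint gauge between 0.008 and 0.016 m), for 0.5 s.
At the end, for the whole second after the job is handed in: The hook hangs at rest on the tester's pin, let go, upright within 0.3 rad, its seat within 21 mm of the pin's nominal height, 12 mm sideways and 20 mm along the pin of the middle of the pin; its latch is shut (under 0.15 rad) behind the pin and the pointer is back at the bottom (under 3 mm) (x of hook_seat in the frame of stand between -0.024 and 0.016 m and y of hook_seat in the frame of stand between -0.012 and 0.012 m and z of hook_seat in the frame of stand between 0.079 and 0.121 m and value of joint latch below 0.15 rad and value of joint gauge below 0.003 m and angle between hook_seat's own z axis and vertical below 0.3 rad and linear speed of hook below 0.02 m/s and angular speed of hook below 0.3 rad/s and contact force between the fingers and hook below 0.1 N); the robot touches nothing.
It fails at once if the hook is forced on or off the tester with more than 30 N (contact force between hook and stand above 30 N).
It fails at once if the pointer is pulled into the red band (value of joint gauge above 0.02 m).
It fails at once if the pin is pulled by the gripper itself (contact force between the fingers and stand above 5 N).
It fails at once if the handheld tester or power adapter is shifted by more than 2 cm (distance of any of bus_tester_a, power_brick from where it was at the start of the episode above 0.02 m).
It also fails if it takes over 53 s, if anything falls off the work surface, if the arm or the gripper's body presses on something with over 40 N, if the wrist force passes 120 N, or if a joint passes its speed limit or range.

## Working session

There is one attempt and no reset: what is moved stays moved. The work goes in short steps, Python scripts to look and compute and a tool call to move; the robot and the scene stay as the last step left them, time stands still between calls to the robot, and variables do not carry over. Pictures are saved under pics/ and viewed, at most 10 in all, crops included, and the job is handed in when it is done.

Besides the shell and the picture viewer there is one more tool, called after "Emit:" in YAML: its name, and indented under it one key for each argument. move_arm: Moves the arm, as the interface text tells. Its arguments: {"type":"object","properties":{"deltas":{"type":"array","items":{"type":"object","properties":{"x":{"type":"number"},"y":{"type":"number"},"z":{"type":"number"},"rx":{"type":"number"},"ry":{"type":"number"},"rz":{"type":"number"},"gripper":{"type":"number"}}}},"squeeze":{"type":"number"}},"required":["deltas"]}

```bash
mkdir -p pics; cat > h.py <<'E'
import numpy as np, cv2
from workcell import readout, viewer, arm
def ray(name,uv,info=None):
    i=info or viewer.camera_info(name)
    d=np.array([(uv[0]-i['cx'])/i['fx'],(uv[1]-i['cy'])/i['fy']])
    s=d.copy()
    for _ in range(20): s=d/(1+i['k1']*(s@s))
    T=np.array(i['world_from_camera']); v=T[:3,:3]@np.array([s[0],s[1],1]); return T[:3,3],v
def plane(name,uv,z,info=None):
    o,v=ray(name,uv,info); return o+v*(z-o[2])/v[2]
def tri(rays):
    A=np.zeros((3,3));b=np.zeros(3)
    for o,v in rays:
        v=v/np.linalg.norm(v);P=np.eye(3)-np.outer(v,v);A+=P;b+=P@o
    return np.linalg.solve(A,b)
def shot(name,f):
    im=viewer.read_camera(name); cv2.imwrite('pics/'+f,im[:,:,::-1]); return im
E
python3 - <<'E'
from h import *
a=shot('scene','s1.png');b=shot('top','t1.png')
cv2.imwrite('pics/st.png',np.vstack([a])[:,:,::-1])
for n in('scene','top'):
    i=viewer.camera_info(n);print(n,i)
s=readout.sense();print(s['time'],s['tool_pos'],s['ee_rot'],s['ft_force'])
E
```

```text
scene {'fx': 373.7952255159994, 'fy': 373.7952255159994, 'cx': 259.53829267270896, 'cy': 190.89709941228432, 'k1': -0.08540962779545978, 'world_from_camera': array([[ 0.50281853, -0.37541353,  0.778613  , -0.11665989],
       [-0.86408505, -0.19429815,  0.46433314, -0.54595993],
       [-0.02303388, -0.90626316, -0.42208593,  0.45628407],
       [ 0.        ,  0.        ,  0.        ,  1.        ]])}
top {'fx': 346.45548446293566, 'fy': 346.45548446293566, 'cx': 259.25101196576725, 'cy': 195.3686232529976, 'k1': -0.02751077180759158, 'world_from_camera': array([[ 3.03089163e-04, -9.94499390e-01,  1.04741931e-01,
         4.31362482e-01],
       [-9.99987711e-01,  2.16882989e-04,  4.95289168e-03,
        -1.58531499e-01],
       [-4.94836449e-03, -1.04742145e-01, -9.94487102e-01,
         9.68030597e-01],
       [ 0.00000000e+00,  0.00000000e+00,  0.00000000e+00,
         1.00000000e+00]])}
0.1 [ 0.28233406 -0.58483935  0.24937242] [ 9.74809572e-01  2.23037085e-01 -1.49495581e-04 -8.57182628e-04] [ 0.15096522 -0.0029733  -0.09526397]
```

View pics/s1.png

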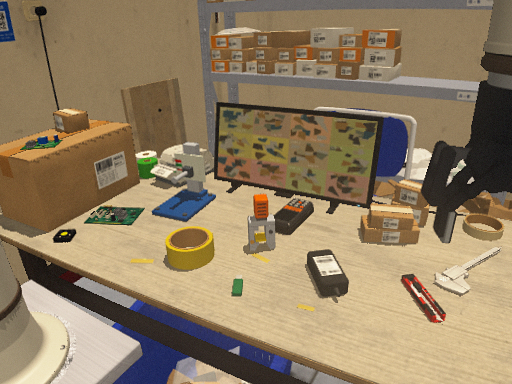

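View pics/t1.png

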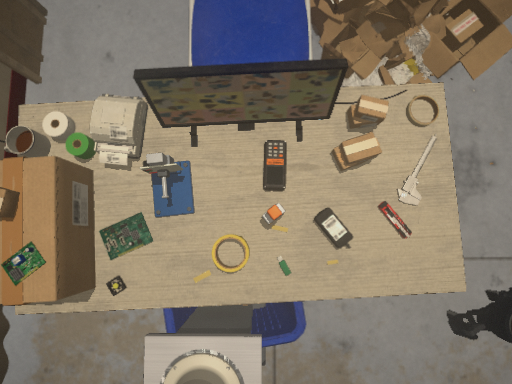

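The scene view shows the hook at about (261,222) and the stand at (185,190). In the top view the hook's orange grip is at (273,213), the blue base at (172,190), with the pin running down from about (163,165). Next I measure these.

```bash
python3 - <<'E'
from h import *
s=cv2.imread('pics/s1.png');t=cv2.imread('pics/t1.png')
for n,im,box in(('top',t,(255,200,295,230)),('scene',s,(245,185,280,220))):
    x0,y0,x1,y1=box;h=cv2.cvtColor(im,cv2.COLOR_BGR2HSV)[y0:y1,x0:x1]
    m=((h[...,0]<18)&(h[...,1]>170)&(h[...,2]>120)).astype(np.uint8)
    c=max(cv2.findContours(m,0,1)[0],key=cv2.contourArea).reshape(-1,2)+[x0,y0]
    r=cv2.minAreaRect(c.astype(np.float32));print(n,'orange',r,cv2.boundingRect(c))
    if n=='top':
        b=cv2.boxPoints(r);print(np.array([plane('top',p,.122) for p in b]).round(4))
x0,y0,x1,y1=140,150,205,225
h=cv2.cvtColor(t,cv2.COLOR_BGR2HSV)[y0:y1,x0:x1]
m=((h[...,0]>100)&(h[...,0]<125)&(h[...,1]>130)).astype(np.uint8)
c=max(cv2.findContours(m,0,1)[0],key=cv2.contourArea).reshape(-1,2)+[x0,y0]
r=cv2.minAreaRect(c.astype(np.float32));print('base',r)
print(np.array([plane('top',p,.012) for p in cv2.boxPoints(r)]).round(4))
A=cv2.resize(t[140:240,130:300],None,fx=4.6,fy=4.6,interpolation=cv2.INTER_CUBIC)[:, :]
B=cv2.resize(s[135:265,145:315],None,fx=4.6,fy=4.6,interpolation=cv2.INTER_CUBIC)
cv2.imwrite('pics/A.png',A);cv2.imwrite('pics/B.png',B)
E
```

```text
top orange ((273.8000183105469, 212.10000610351562), (11.171918869018555, 9.544939994812012), 49.398704528808594) (268, 205, 13, 14)
[[ 0.4821 -0.1721  0.122 ]
 [ 0.4974 -0.1899  0.122 ]
 [ 0.4766 -0.2076  0.122 ]
 [ 0.4614 -0.1898  0.122 ]]
scene orange ((260.5, 205.5), (23.0, 13.0), 90.0) (254, 194, 14, 24)Traceback (most recent call last):
  File "<stdin>", line 13, in <module>
ValueError: max() iterable argument is empty
```

```bash
python3 - <<'E'
from h import *
s=cv2.imread('pics/s1.png');t=cv2.imread('pics/t1.png')
A=cv2.resize(t[140:240,130:300],None,fx=4.6,fy=4.6,interpolation=cv2.INTER_CUBIC)
B=cv2.resize(s[135:265,145:315],None,fx=4.6,fy=4.6,interpolation=cv2.INTER_CUBIC)
cv2.imwrite('pics/A.png',A);cv2.imwrite('pics/B.png',B)
h=cv2.cvtColor(t,cv2.COLOR_BGR2HSV);print(h[205,172],h[200,185],t[205,172])
x0,y0,x1,y1=140,150,205,225
h=h[y0:y1,x0:x1]
m=((h[...,0]>95)&(h[...,0]<130)&(h[...,1]>110)).astype(np.uint8)
c=max(cv2.findContours(m,0,1)[0],key=cv2.contourArea).reshape(-1,2)+[x0,y0]
r=cv2.minAreaRect(c.astype(np.float32));print('base',r)
print(np.array([plane('top',p,.012) for p in cv2.boxPoints(r)]).round(4))
E
```

```text
[108  81  91] [106 112 125] [91 74 62]
base ((172.11474609375, 189.26229858398438), (47.440731048583984, 36.21430206298828), 84.80557250976562)
[[0.6115 0.1479 0.012 ]
 [0.6207 0.0464 0.012 ]
 [0.4879 0.0315 0.012 ]
 [0.4788 0.1316 0.012 ]]
```

View pics/A.png

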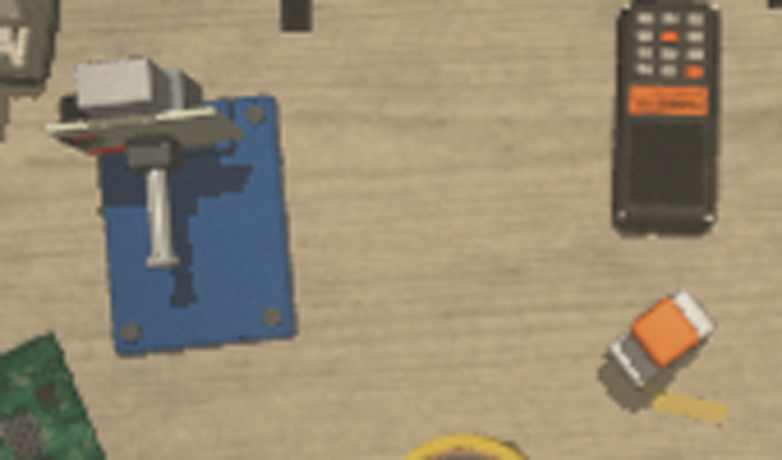

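View pics/B.png

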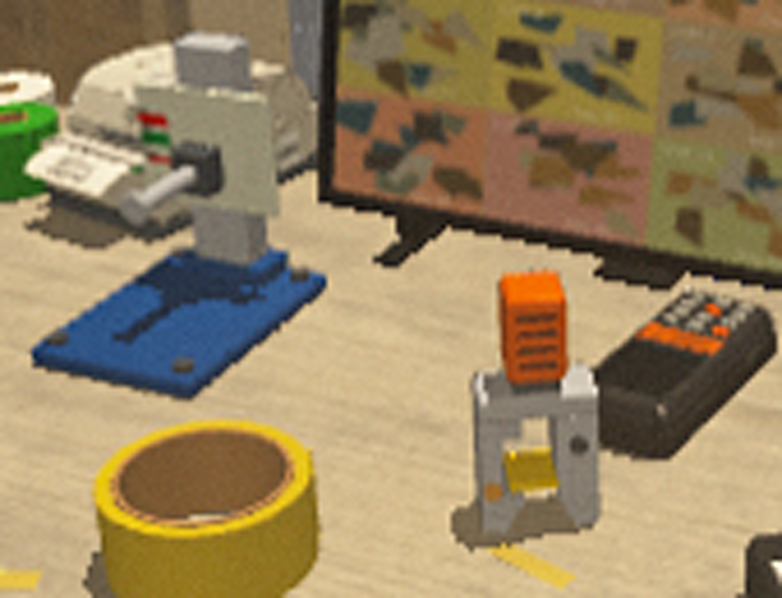

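Crop A: base corners are near-left (118,355), near-right (296,337) and far-right (274,96), with the pin running from (152,165) to its collar at (162,265). Crop B: the collar is at (135,205), and the hook stands with its yellow latch visible in the throat. I triangulate next.

```bash
python3 - <<'E'
from h import *
A=lambda u,v:(130+u/4.6-.4,140+v/4.6-.4); B=lambda u,v:(145+u/4.6-.4,135+v/4.6-.4)
nl,nr,fr=[plane('top',A(*p),.012) for p in((118,355),(296,337),(274,96))]
print(nl,nr,fr,np.linalg.norm(nl-nr),np.linalg.norm(fr-nr))
nls,nrs,frs=[plane('scene',B(*p),.012) for p in((33,352),(192,388),(325,275))]
print('scene',nls,nrs,frs)
ex=(fr-nr);yaw=np.arctan2(ex[1],ex[0]);print('yaw',np.degrees(yaw),np.degrees(np.arctan2(*(nl-nr)[[1,0]]))-90)
c=(nl+fr)/2;print('centre',c)
R=np.array([[np.cos(yaw),-np.sin(yaw)],[np.sin(yaw),np.cos(yaw)]])
print('pin mid nominal',c[:2]+R@[-.005,0],'collar nom',c[:2]+R@[-.031,0])
print('collar tri',tri([ray('top',A(162,262)),ray('scene',B(135,205))]))
print('collar on z .1',plane('top',A(162,262),.1), 'root',plane('top',A(152,170),.1))
g=tri([ray('top',(273.8,212.1)),ray('scene',(260,196.5))]);print('hook top?',g, plane('top',(273.8,212.1),.122))
s=readout.sense();print(s['tool_pos'])
E
```

```text
[0.47253778 0.13409147 0.012     ] [0.48345022 0.02681653 0.012     ] [0.63075411 0.04329974 0.012     ] 0.10782854533988184 0.14822325005624493
scene [0.46842172 0.12766385 0.012     ] [0.47912747 0.02061547 0.012     ] [0.62634702 0.04080888 0.012     ]
yaw 6.3848034849868 5.808378582045904
centre [0.55164595 0.08869561 0.012     ]
pin mid nominal [0.54667696 0.08813958] collar nom [0.52083823 0.08524824]
collar tri [0.52115993 0.08714288 0.08924785]
collar on z .1 [0.51981925 0.08443225 0.1       ] root [0.57094481 0.09149118 0.1       ]
hook top? [ 0.47976333 -0.1904044   0.12017568] [ 0.47936275 -0.18987168  0.122     ]
[ 0.28233406 -0.58483935  0.24937242]
```

Emit:
move_arm:
  deltas:
    - {"x": 39,"y": -30,"z": -8,"rz": -2,"gripper": 1}
    - {"x": 78,"y": -60,"z": -20,"rz": -4,"gripper": 1}
    - {"x": 117,"y": -90,"z": -20,"rz": -6,"gripper": 1}
    - {"x": 156,"y": -120,"z": -20,"rz": -8,"gripper": 1}
    - {"x": 195,"y": -150,"z": -20,"rz": -10,"gripper": 1}
    - {"x": 234,"y": -180,"z": -20,"rz": -12,"gripper": 1}
    - {"x": 273,"y": -210,"z": -20,"rz": -13,"gripper": 1}
    - {"x": 312,"y": -240,"z": -20,"rz": -14,"gripper": 1}
    - {"x": 340,"y": -262,"z": -20,"rz": -14.6,"gripper": 1}
    - {"x": 349,"y": -270,"z": -20,"rz": -14.6,"gripper": 1}

```text
validation failed for argument at $.de...
```

```bash
python3 - <<'E'
from h import *
i=viewer.camera_info('wrist');im=shot('wrist','w1.png');print(i);s=readout.sense();print(s['tool_pos'],s['ee_rot'],s['ft_force'],s['time'],s['q'])
h=cv2.cvtColor(im,cv2.COLOR_RGB2HSV)
m=((h[...,0]<18)&(h[...,1]>170)&(h[...,2]>120)).astype(np.uint8)
for c in cv2.findContours(m,0,1)[0]:
    if cv2.contourArea(c)>200:
        r=cv2.minAreaRect(c);print(r);P=np.array([plane('wrist',p,.122,i) for p in cv2.boxPoints(r)]);print(P.round(4),P.mean(0))
E
```

```text
{'fx': 273.8142401985805, 'fy': 273.8142401985805, 'cx': 260.6766077630618, 'cy': 185.00232263697598, 'k1': -0.046120017101626345, 'world_from_camera': array([[ 0.43449632, -0.86262094, -0.25903294,  0.34717888],
       [-0.90067018, -0.41693047, -0.12232007, -0.55348186],
       [-0.00248287,  0.28645087, -0.95809172,  0.37326282],
       [ 0.        ,  0.        ,  0.        ,  1.        ]])}
[ 0.28237891 -0.58488959  0.2494741 ] [ 9.74803140e-01  2.23065551e-01 -1.39382853e-04 -7.61360340e-04] [ 0.71570991 -0.02384196 -0.02556116] 0.15 [ 1.3841828   0.5016761  -0.42685734  1.55120668  0.22081045  1.13831259
 -0.21026593]
```

View pics/w1.png

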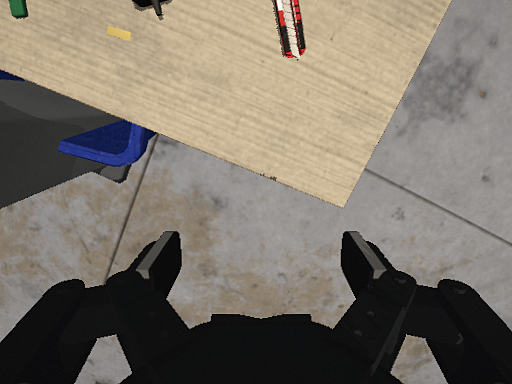

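The move was refused, so this wrist picture only shows the table's corner at the start pose. I'll retry with a simpler call.

Emit:
move_arm:
  deltas:
    - {"x": 39,"y": -30,"z": -20,"rz": -2}
    - {"x": 78,"y": -60,"z": -20,"rz": -4}
    - {"x": 117,"y": -90,"z": -20,"rz": -6}
    - {"x": 156,"y": -120,"z": -20,"rz": -8}
    - {"x": 195,"y": -150,"z": -20,"rz": -10}
    - {"x": 234,"y": -180,"z": -20,"rz": -12}

```text
validation failed for argument at $.de...
```

Emit:
move_arm:
  deltas:
    - {"x": 39,"y": -30,"z": -20,"rx": 0,"ry": 0,"rz": -2,"gripper": 1}

```text
time: 0.25
tool_pos: [0.2969, -0.5477, 0.2651]
ee_rot: [0.972, 0.235, -0.002, -0.002]
ft_force: [-0.1, 0.4, 0.6]
opening: 0.0856
finger_force: 0.0
```

Emit:
move_arm:
  deltas:
    - {"x": 40,"y": -29,"z": -20,"rx": 0,"ry": 0,"rz": -2,"gripper": 1}
    - {"x": 80,"y": -58,"z": -20,"rx": 0,"ry": 0,"rz": -4,"gripper": 1}
    - {"x": 120,"y": -87,"z": -20,"rx": 0,"ry": 0,"rz": -6,"gripper": 1}
    - {"x": 160,"y": -115,"z": -20,"rx": 0,"ry": 0,"rz": -8,"gripper": 1}
    - {"x": 200,"y": -144,"z": -20,"rx": 0,"ry": 0,"rz": -10,"gripper": 1}
    - {"x": 240,"y": -173,"z": -20,"rx": 0,"ry": 0,"rz": -12,"gripper": 1}
    - {"x": 280,"y": -202,"z": -20,"rx": 0,"ry": 0,"rz": -12.6,"gripper": 1}
    - {"x": 318,"y": -229,"z": -20,"rx": 0,"ry": 0,"rz": -12.6,"gripper": 1}
    - {"x": 318,"y": -229,"z": -20,"rx": 0,"ry": 0,"rz": -12.6,"gripper": 1}
    - {"x": 318,"y": -229,"z": -20,"rx": 0,"ry": 0,"rz": -12.6,"gripper": 1}

```text
time: 1.25
tool_pos: [0.4784, -0.1918, 0.2891]
ee_rot: [0.938, 0.347, -0.0, 0.0]
ft_force: [0.4, -0.4, 0.9]
opening: 0.0853
finger_force: 0.0
```

```bash
cat >> h.py <<'E'
def wl():
    s=readout.sense();R=np.array(__import__('scipy.spatial.transform',fromlist=['x']).Rotation.from_quat(s['ee_rot']).as_matrix())
    print('t',s['time'],'pos',np.round(s['tool_pos'],4),'xyaw',np.degrees(np.arctan2(R[1,0],R[0,0])).round(2),'z',R[:,2].round(4),'F',np.round(s['ft_force'],2),'op',s['opening'],s['finger_force']);return s,R
def delta(R,p,target): return (R.T@(np.array(target)-np.array(p))*1000).round(1)
E
python3 - <<'E'
from h import *
s,R=wl();print(s['q'])
i=viewer.camera_info('wrist');im=shot('wrist','w2.png')
h=cv2.cvtColor(im,cv2.COLOR_RGB2HSV)
m=((h[...,0]<18)&(h[...,1]>170)&(h[...,2]>120)).astype(np.uint8)
for c in cv2.findContours(m,0,1)[0]:
    if cv2.contourArea(c)>200:
        r=cv2.minAreaRect(c);print(r);P=np.array([plane('wrist',p,.122,i) for p in cv2.boxPoints(r)]);print(P.round(4),P.mean(0))
E
```

```text
t 1.25 pos [ 0.4784 -0.1918  0.2891] xyaw 40.58 z [-2.e-04 -1.e-04 -1.e+00] F [ 0.35 -0.44  0.9 ] op 0.0852750862653395 0.0
[ 0.93096625  0.25227151 -0.70149664  1.83355076  0.18007123  1.12022117
 -0.69633926]
((261.0, 170.0), (26.0, 24.0), 90.0)
[[ 0.4824 -0.1709  0.122 ]
 [ 0.4992 -0.1905  0.122 ]
 [ 0.4773 -0.2098  0.122 ]
 [ 0.46   -0.1896  0.122 ]] [ 0.47974006 -0.19020586  0.122     ]
((335.26220703125, 77.25031280517578), (34.931034088134766, 13.551722526550293), 46.39718246459961)
[[ 0.5951 -0.1664  0.122 ]
 [ 0.6078 -0.1677  0.122 ]
 [ 0.6068 -0.2028  0.122 ]
 [ 0.5938 -0.2016  0.122 ]] [ 0.60088254 -0.18461804  0.122     ]
```

View pics/w2.png

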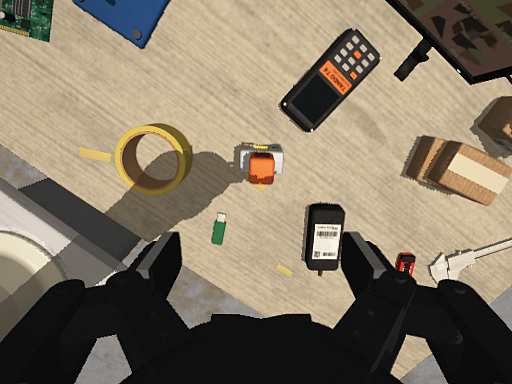

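The wrist view shows the grip centred at (261,170) and aligned with the tool, and the tester and adapter stay well below the finger height. Now I descend and grasp.

Emit:
move_arm:
  deltas:
    - {"x": 2,"y": 0,"z": 40,"rx": 0,"ry": 0,"rz": 0,"gripper": 1}
    - {"x": 2,"y": 0,"z": 80,"rx": 0,"ry": 0,"rz": 0,"gripper": 1}
    - {"x": 2,"y": 0,"z": 120,"rx": 0,"ry": 0,"rz": 0,"gripper": 1}
    - {"x": 2,"y": 0,"z": 150,"rx": 0,"ry": 0,"rz": 0,"gripper": 1}
    - {"x": 2,"y": 0,"z": 175,"rx": 0,"ry": 0,"rz": 0,"gripper": 1}
    - {"x": 2,"y": 0,"z": 187,"rx": 0,"ry": 0,"rz": 0,"gripper": 1}
    - {"x": 2,"y": 0,"z": 187,"rx": 0,"ry": 0,"rz": 0,"gripper": 1}
    - {"x": 2,"y": 0,"z": 187,"rx": 0,"ry": 0,"rz": 0,"gripper": 1}

```text
time: 2.1
tool_pos: [0.4799, -0.1928, 0.1028]
ee_rot: [0.939, 0.344, 0.0, 0.0]
ft_force: [0.3, -1.0, 0.2]
opening: 0.0854
finger_force: 0.0
```

Emit:
move_arm:
  deltas:
    - {"x": 0,"y": 0,"z": 0,"rx": 0,"ry": 0,"rz": 0,"gripper": 0.5}
    - {"x": 0,"y": 0,"z": 0,"rx": 0,"ry": 0,"rz": 0,"gripper": 0.3}
    - {"x": 0,"y": 0,"z": 0,"rx": 0,"ry": 0,"rz": 0,"gripper": 0.1}
    - {"x": 0,"y": 0,"z": 0,"rx": 0,"ry": 0,"rz": 0,"gripper": 0.1}
    - {"x": 0,"y": 0,"z": 0,"rx": 0,"ry": 0,"rz": 0,"gripper": 0.1}
    - {"x": 0,"y": 0,"z": 0,"rx": 0,"ry": 0,"rz": 0,"gripper": 0.1}
    - {"x": 0,"y": 0,"z": 0,"rx": 0,"ry": 0,"rz": 0,"gripper": 0.1}
    - {"x": 0,"y": 0,"z": 0,"rx": 0,"ry": 0,"rz": 0,"gripper": 0.1}
  squeeze: 60

```text
time: 2.9
tool_pos: [0.4799, -0.1919, 0.1028]
ee_rot: [0.939, 0.345, 0.0, 0.0]
ft_force: [-2.2, 0.1, 6.5]
opening: 0.0278
finger_force: 57.7
```

```bash
python3 - <<'E'
from h import *
wl()
E
```

```text
t 2.9 pos [ 0.4799 -0.1919  0.1028] xyaw 40.38 z [ 4.e-04 -6.e-04 -1.e+00] F [-2.2   0.06  6.52] op 0.027798430328122403 57.6623260974884
```

Emit:
move_arm:
  deltas:
    - {"x": 0,"y": 0,"z": -25,"rx": 0,"ry": 0,"rz": 0,"gripper": 0.1}
    - {"x": 0,"y": 0,"z": -70,"rx": 0,"ry": 0,"rz": 0,"gripper": 0.1}
    - {"x": 0,"y": 0,"z": -115,"rx": 0,"ry": 0,"rz": 0,"gripper": 0.1}
    - {"x": 20,"y": -26,"z": -155,"rx": 0,"ry": 0,"rz": 5,"gripper": 0.1}
    - {"x": 47,"y": -61,"z": -175,"rx": 0,"ry": 0,"rz": 12,"gripper": 0.1}
    - {"x": 74,"y": -96,"z": -187,"rx": 0,"ry": 0,"rz": 19,"gripper": 0.1}
    - {"x": 101,"y": -131,"z": -197,"rx": 0,"ry": 0,"rz": 26,"gripper": 0.1}
    - {"x": 128,"y": -166,"z": -197,"rx": 0,"ry": 0,"rz": 31,"gripper": 0.1}
    - {"x": 152,"y": -197,"z": -197,"rx": 0,"ry": 0,"rz": 34.3,"gripper": 0.1}
    - {"x": 166,"y": -215,"z": -197,"rx": 0,"ry": 0,"rz": 34.3,"gripper": 0.1}

```text
time: 3.9
tool_pos: [0.4655, 0.0833, 0.2991]
ee_rot: [0.999, 0.054, -0.0, -0.0]
ft_force: [0.1, -0.4, -2.8]
opening: 0.0275
finger_force: 59.3
```

Emit:
move_arm:
  deltas:
    - {"x": 0,"y": 0,"z": 0,"rx": 0,"ry": 0,"rz": 0,"gripper": 0.1}
    - {"x": 0,"y": 0,"z": 0,"rx": 0,"ry": 0,"rz": 0,"gripper": 0.1}
    - {"x": 0,"y": 0,"z": 0,"rx": 0,"ry": 0,"rz": 0,"gripper": 0.1}

```text
time: 4.2
tool_pos: [0.4666, 0.0781, 0.2987]
ee_rot: [0.999, 0.052, -0.0, 0.0]
ft_force: [0.1, 0.0, -3.4]
opening: 0.0274
finger_force: 59.3
```

```bash
python3 - <<'E'
from h import *
s,R=wl();print(s['q'])
im=shot('wrist','w3.png')
cv2.imwrite('pics/w3c.png',cv2.resize(im[:300,100:400],None,fx=2,fy=2,interpolation=cv2.INTER_CUBIC)[:,:,::-1])
E
```

```text
t 4.2 pos [0.4666 0.0781 0.2987] xyaw 5.99 z [-9.e-04 -7.e-04 -1.e+00] F [ 0.12  0.02 -3.4 ] op 0.027447902611495382 59.329453110694885
[ 0.51602407  0.16503268 -0.81077232  1.91090644  0.13308942  1.12103671
 -1.81252295]
```

View pics/w3c.png

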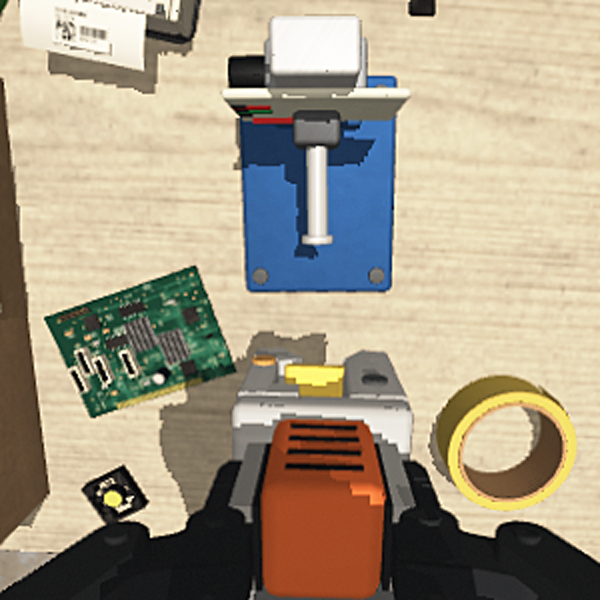

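The crop shows the pin running from (316,147) to its collar at (317,240). The base's near corners are (248,290) and (391,290), and the latch and jaws of the held hook are visible at (315,378).

```bash
python3 - <<'E'
from h import *
s,R=wl();i=viewer.camera_info('wrist')
W=lambda u,v:(100+u/2-.25,v/2-.25)
nl,nr=[plane('wrist',W(*p),.012,i) for p in((248,290),(391,290))];fr=plane('wrist',W(397,78),.012,i)
print(nl,nr,fr,np.linalg.norm(nl-nr),np.linalg.norm(fr-nr),np.degrees(np.arctan2(*(nl-nr)[[1,0]]))-90,np.degrees(np.arctan2(*(fr-nr)[[1,0]])))
for z in(.085,.1,.115):
    a,b=plane('wrist',W(316.5,148),z,i),plane('wrist',W(317.3,235),z,i);print(z,a,b,np.degrees(np.arctan2(*(a-b)[[1,0]])),np.linalg.norm(a-b))
A=lambda u,v:(130+u/4.6-.4,140+v/4.6-.4); B=lambda u,v:(145+u/4.6-.4,135+v/4.6-.4)
# collar, 3 views (top edge of collar)
r=[ray('wrist',W(317,240),i),ray('top',A(162,262)),ray('scene',B(135,205))]
print('tri wt',tri(r[:2]),'ws',tri(r[::2]),'all',tri(r))
c=(nl+fr)/2;yaw=np.radians(6.1);Rz=np.array([[np.cos(yaw),-np.sin(yaw)],[np.sin(yaw),np.cos(yaw)]])
print('centre',c,'pin mid',c[:2]+Rz@[-.005,0])
E
```

```text
t 4.25 pos [0.4667 0.078  0.2987] xyaw 5.95 z [-8.e-04 -6.e-04 -1.e+00] F [ 0.49 -0.56 -3.85] op 0.02769502297512209 59.32867169380188
[0.47288135 0.13449072 0.012     ] [0.48397212 0.02767197 0.012     ] [0.62862873 0.04328898 0.012     ] 0.1073929712673428 0.14549716798715334 5.92766330656859 6.161738612123572
0.085 [0.57078368 0.09197189 0.085     ] [0.52187948 0.08653501 0.085     ] 6.343756796500111 0.049205493837073316
0.1 [0.56934786 0.09167931 0.1       ] [0.52261671 0.08648402 0.1       ] 6.343756796500093 0.04701905878685422
0.115 [0.56791204 0.09138673 0.115     ] [0.52335393 0.08643302 0.115     ] 6.343756796500092 0.04483262373663502
tri wt [0.51992735 0.08614203 0.09479331] ws [0.51964478 0.08596337 0.0899936 ] all [0.52019407 0.08652155 0.08999269]
centre [0.55075504 0.08888985 0.012     ] pin mid [0.54578335 0.08835853]
```

Emit:
move_arm:
  deltas:
    - {"x": 25,"y": -1,"z": 0,"rx": 0,"ry": 0,"rz": 0,"gripper": 0.1}
    - {"x": 55,"y": -2,"z": 0,"rx": 0,"ry": 0,"rz": 0,"gripper": 0.1}
    - {"x": 79,"y": -2,"z": 0,"rx": 0,"ry": 0,"rz": 0,"gripper": 0.1}
    - {"x": 79,"y": -2,"z": 0,"rx": 0,"ry": 0,"rz": 0,"gripper": 0.1}
    - {"x": 79,"y": -2,"z": 25,"rx": 0,"ry": 0,"rz": 0,"gripper": 0.1}
    - {"x": 79,"y": -2,"z": 45,"rx": 0,"ry": 0,"rz": 0,"gripper": 0.1}
    - {"x": 79,"y": -2,"z": 60,"rx": 0,"ry": 0,"rz": 0,"gripper": 0.1}
    - {"x": 79,"y": -2,"z": 70,"rx": 0,"ry": 0,"rz": 0,"gripper": 0.1}
    - {"x": 79,"y": -2,"z": 70,"rx": 0,"ry": 0,"rz": 0,"gripper": 0.1}
    - {"x": 79,"y": -2,"z": 70,"rx": 0,"ry": 0,"rz": 0,"gripper": 0.1}

```text
time: 5.25
tool_pos: [0.5454, 0.0898, 0.2296]
ee_rot: [0.999, 0.053, 0.0, -0.0]
ft_force: [0.4, -1.1, -2.4]
opening: 0.0273
finger_force: 59.6
```

```bash
python3 - <<'E'
from h import *
wl();im=shot('wrist','w4.png');a=shot('scene','s4.png')
L=cv2.resize(im[0:300,160:360],None,fx=1.9,fy=1.9)
r=cv2.resize(a[110:260,110:220],None,fx=3.8,fy=3.8)
r=r[:570,:];cv2.imwrite('pics/c4.png',np.hstack([L,r[:L.shape[0]]])[:600,:800,::-1])
E
```

```text
t 5.25 pos [0.5454 0.0898 0.2296] xyaw 6.06 z [ 6.e-04  2.e-04 -1.e+00] F [ 0.43 -1.14 -2.38] op 0.027262750675289285 59.57840859889984
```

View pics/c4.png

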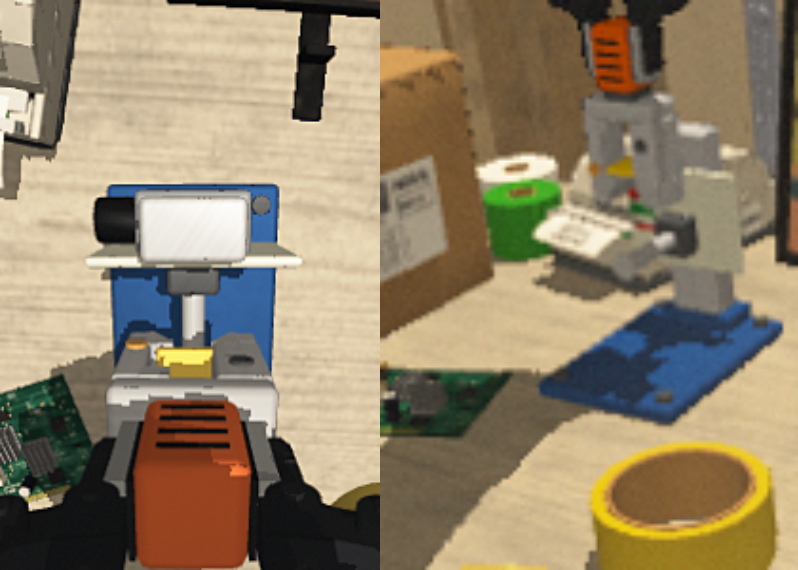

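The wrist view shows the pin (x≈192) centred in the mouth (107–272), and the scene view shows the hook above the pin. I go down in steps.

Emit:
move_arm:
  deltas:
    - {"x": 0,"y": 0,"z": 10,"rx": 0,"ry": 0,"rz": 0,"gripper": 0.1}
    - {"x": 0,"y": 0,"z": 20,"rx": 0,"ry": 0,"rz": 0,"gripper": 0.1}
    - {"x": 0,"y": 0,"z": 28,"rx": 0,"ry": 0,"rz": 0,"gripper": 0.1}
    - {"x": 0,"y": 0,"z": 34,"rx": 0,"ry": 0,"rz": 0,"gripper": 0.1}
    - {"x": 0,"y": 0,"z": 38,"rx": 0,"ry": 0,"rz": 0,"gripper": 0.1}
    - {"x": 0,"y": 0,"z": 38,"rx": 0,"ry": 0,"rz": 0,"gripper": 0.1}
    - {"x": 0,"y": 0,"z": 38,"rx": 0,"ry": 0,"rz": 0,"gripper": 0.1}

```text
time: 6.05
tool_pos: [0.5453, 0.09, 0.1912]
ee_rot: [0.999, 0.053, 0.0, -0.0]
ft_force: [0.0, 0.1, -3.5]
opening: 0.0275
finger_force: 59.7
```

Emit:
move_arm:
  deltas:
    - {"x": 0,"y": 0,"z": 2,"rx": 0,"ry": 0,"rz": 0,"gripper": 0.1}
    - {"x": 0,"y": 0,"z": 4,"rx": 0,"ry": 0,"rz": 0,"gripper": 0.1}
    - {"x": 0,"y": 0,"z": 6,"rx": 0,"ry": 0,"rz": 0,"gripper": 0.1}
    - {"x": 0,"y": 0,"z": 6,"rx": 0,"ry": 0,"rz": 0,"gripper": 0.1}

```text
time: 6.45
tool_pos: [0.545, 0.0897, 0.1849]
ee_rot: [0.999, 0.053, -0.0, 0.0]
ft_force: [-0.7, -0.2, -3.5]
opening: 0.0274
finger_force: 59.7
```

Emit:
move_arm:
  deltas:
    - {"x": 0,"y": 0,"z": 2,"rx": 0,"ry": 0,"rz": 0,"gripper": 0.1}
    - {"x": 0,"y": 0,"z": 4,"rx": 0,"ry": 0,"rz": 0,"gripper": 0.1}
    - {"x": 0,"y": 0,"z": 6,"rx": 0,"ry": 0,"rz": 0,"gripper": 0.1}
    - {"x": 0,"y": 0,"z": 6,"rx": 0,"ry": 0,"rz": 0,"gripper": 0.1}

```text
time: 6.85
tool_pos: [0.5449, 0.0898, 0.1787]
ee_rot: [0.999, 0.053, -0.0, 0.0]
ft_force: [-0.6, 0.5, -3.7]
opening: 0.0272
finger_force: 59.7
```

Emit:
move_arm:
  deltas:
    - {"x": 0,"y": 1,"z": 2,"rx": 0,"ry": 0,"rz": 0,"gripper": 0.1}
    - {"x": 0,"y": 1,"z": 4,"rx": 0,"ry": 0,"rz": 0,"gripper": 0.1}
    - {"x": 0,"y": 1,"z": 6,"rx": 0,"ry": 0,"rz": 0,"gripper": 0.1}
    - {"x": 0,"y": 1,"z": 6,"rx": 0,"ry": 0,"rz": 0,"gripper": 0.1}

```text
time: 7.25
tool_pos: [0.5454, 0.0889, 0.1733]
ee_rot: [0.999, 0.053, 0.0, 0.0]
ft_force: [-0.3, -1.1, 0.5]
opening: 0.0275
finger_force: 60.1
```

Emit:
move_arm:
  deltas:
    - {"x": 0,"y": 0,"z": 2,"rx": 0,"ry": 0,"rz": 0,"gripper": 0.1}
    - {"x": 0,"y": 0,"z": 4,"rx": 0,"ry": 0,"rz": 0,"gripper": 0.1}
    - {"x": 0,"y": 0,"z": 4,"rx": 0,"ry": 0,"rz": 0,"gripper": 0.1}

```text
time: 7.55
tool_pos: [0.5456, 0.0892, 0.1693]
ee_rot: [0.999, 0.053, 0.0, -0.0]
ft_force: [-0.6, -0.3, 3.1]
opening: 0.0274
finger_force: 60.4
```

Emit:
move_arm:
  deltas:
    - {"x": 0,"y": 0,"z": 2,"rx": 0,"ry": 0,"rz": 0,"gripper": 0.1}
    - {"x": 0,"y": 0,"z": 4,"rx": 0,"ry": 0,"rz": 0,"gripper": 0.1}
    - {"x": 0,"y": 0,"z": 4,"rx": 0,"ry": 0,"rz": 0,"gripper": 0.1}

```text
time: 7.85
tool_pos: [0.5456, 0.0898, 0.1652]
ee_rot: [0.999, 0.053, 0.001, -0.001]
ft_force: [0.2, 2.6, 1.0]
opening: 0.0278
finger_force: 60.2
```

Emit:
move_arm:
  deltas:
    - {"x": 0,"y": 0,"z": 2,"rx": 0,"ry": 0,"rz": 0,"gripper": 0.1}
    - {"x": 0,"y": 0,"z": 4,"rx": 0,"ry": 0,"rz": 0,"gripper": 0.1}
    - {"x": 0,"y": 0,"z": 6,"rx": 0,"ry": 0,"rz": 0,"gripper": 0.1}
    - {"x": 0,"y": 0,"z": 6,"rx": 0,"ry": 0,"rz": 0,"gripper": 0.1}

```text
time: 8.25
tool_pos: [0.5451, 0.0894, 0.1587]
ee_rot: [0.999, 0.053, -0.0, -0.001]
ft_force: [1.9, 4.3, -1.6]
opening: 0.0276
finger_force: 59.8
```

Emit:
move_arm:
  deltas:
    - {"x": 0,"y": 0,"z": 2,"rx": 0,"ry": 0,"rz": 0,"gripper": 0.1}
    - {"x": 0,"y": 0,"z": 4,"rx": 0,"ry": 0,"rz": 0,"gripper": 0.1}
    - {"x": 0,"y": 0,"z": 6,"rx": 0,"ry": 0,"rz": 0,"gripper": 0.1}
    - {"x": 0,"y": 0,"z": 6,"rx": 0,"ry": 0,"rz": 0,"gripper": 0.1}

```text
time: 8.65
tool_pos: [0.545, 0.0886, 0.1526]
ee_rot: [0.999, 0.053, -0.0, 0.0]
ft_force: [0.6, 3.7, -3.0]
opening: 0.0269
finger_force: 60.0
```

Emit:
move_arm:
  deltas:
    - {"x": 0,"y": 0,"z": 2,"rx": 0,"ry": 0,"rz": 0,"gripper": 0.1}
    - {"x": 0,"y": 0,"z": 4,"rx": 0,"ry": 0,"rz": 0,"gripper": 0.1}
    - {"x": 0,"y": 0,"z": 4,"rx": 0,"ry": 0,"rz": 0,"gripper": 0.1}

```text
time: 8.95
tool_pos: [0.545, 0.0887, 0.1487]
ee_rot: [0.999, 0.053, -0.0, -0.0]
ft_force: [0.5, 4.1, -3.0]
opening: 0.0273
finger_force: 59.9
```

Emit:
move_arm:
  deltas:
    - {"x": 0,"y": 0,"z": 1,"rx": 0,"ry": 0,"rz": 0,"gripper": 0.1}
    - {"x": 0,"y": 0,"z": 2,"rx": 0,"ry": 0,"rz": 0,"gripper": 0.1}
    - {"x": 0,"y": 0,"z": 2,"rx": 0,"ry": 0,"rz": 0,"gripper": 0.1}

```text
time: 9.25
tool_pos: [0.545, 0.0888, 0.1468]
ee_rot: [0.999, 0.053, -0.0, -0.0]
ft_force: [0.7, 2.7, -3.6]
opening: 0.0276
finger_force: 59.8
```

Emit:
move_arm:
  deltas:
    - {"x": 0,"y": 0,"z": 1,"rx": 0,"ry": 0,"rz": 0,"gripper": 0.1}
    - {"x": 0,"y": 0,"z": 2,"rx": 0,"ry": 0,"rz": 0,"gripper": 0.1}
    - {"x": 0,"y": 0,"z": 2,"rx": 0,"ry": 0,"rz": 0,"gripper": 0.1}

```text
time: 9.55
tool_pos: [0.545, 0.0889, 0.1448]
ee_rot: [0.999, 0.053, -0.0, -0.0]
ft_force: [-0.5, 3.6, -4.4]
opening: 0.0272
finger_force: 59.8
```

Emit:
move_arm:
  deltas:
    - {"x": 0,"y": 0,"z": 1,"rx": 0,"ry": 0,"rz": 0,"gripper": 0.1}
    - {"x": 0,"y": 0,"z": 1,"rx": 0,"ry": 0,"rz": 0,"gripper": 0.1}

```text
time: 9.75
tool_pos: [0.5451, 0.0889, 0.1439]
ee_rot: [0.999, 0.053, -0.0, -0.0]
ft_force: [-0.0, 4.0, -4.7]
opening: 0.027
finger_force: 59.7
```

Emit:
move_arm:
  deltas:
    - {"x": 0,"y": 0,"z": 1,"rx": 0,"ry": 0,"rz": 0,"gripper": 0.1}
    - {"x": 0,"y": 0,"z": 1,"rx": 0,"ry": 0,"rz": 0,"gripper": 0.1}

```text
time: 9.95
tool_pos: [0.545, 0.0889, 0.1428]
ee_rot: [0.999, 0.053, -0.0, -0.0]
ft_force: [0.4, 4.6, -5.2]
opening: 0.0271
finger_force: 59.6
```

Emit:
move_arm:
  deltas:
    - {"x": 0,"y": 0,"z": 1,"rx": 0,"ry": 0,"rz": 0,"gripper": 0.1}
    - {"x": 0,"y": 0,"z": 1,"rx": 0,"ry": 0,"rz": 0,"gripper": 0.1}

```text
time: 10.15
tool_pos: [0.5453, 0.0872, 0.142]
ee_rot: [0.999, 0.052, -0.0, 0.001]
ft_force: [0.4, -0.5, -3.7]
opening: 0.0274
finger_force: 60.6
```

Emit:
move_arm:
  deltas:
    - {"x": 0,"y": 0,"z": 1,"rx": 0,"ry": 0,"rz": 0,"gripper": 0.1}
    - {"x": 0,"y": 0,"z": 1,"rx": 0,"ry": 0,"rz": 0,"gripper": 0.1}

```text
time: 10.35
tool_pos: [0.5454, 0.088, 0.1411]
ee_rot: [0.999, 0.053, -0.0, 0.0]
ft_force: [1.1, 0.8, -2.9]
opening: 0.0273
finger_force: 60.6
```

Emit:
move_arm:
  deltas:
    - {"x": 0,"y": 0,"z": 1,"rx": 0,"ry": 0,"rz": 0,"gripper": 0.1}
    - {"x": 0,"y": 0,"z": 1,"rx": 0,"ry": 0,"rz": 0,"gripper": 0.1}

```text
time: 10.55
tool_pos: [0.5452, 0.0886, 0.1401]
ee_rot: [0.999, 0.053, -0.0, 0.0]
ft_force: [-0.7, 0.2, -2.4]
opening: 0.0278
finger_force: 60.6
```

The side force vanished, so the latch has snapped shut. Now I pull up gently.

Emit:
move_arm:
  deltas:
    - {"x": 0,"y": 0,"z": -2,"rx": 0,"ry": 0,"rz": 0,"gripper": 0.1}
    - {"x": 0,"y": 0,"z": -5,"rx": 0,"ry": 0,"rz": 0,"gripper": 0.1}
    - {"x": 0,"y": 0,"z": -8,"rx": 0,"ry": 0,"rz": 0,"gripper": 0.1}
    - {"x": 0,"y": 0,"z": -11,"rx": 0,"ry": 0,"rz": 0,"gripper": 0.1}
    - {"x": 0,"y": 0,"z": -14,"rx": 0,"ry": 0,"rz": 0,"gripper": 0.1}
    - {"x": 0,"y": 0,"z": -15,"rx": 0,"ry": 0,"rz": 0,"gripper": 0.1}
    - {"x": 0,"y": 0,"z": -15,"rx": 0,"ry": 0,"rz": 0,"gripper": 0.1}

```text
time: 11.25
tool_pos: [0.5454, 0.0888, 0.1554]
ee_rot: [0.999, 0.053, 0.0, 0.0]
ft_force: [0.3, -0.6, -3.2]
opening: 0.0276
finger_force: 60.6
```

Emit:
move_arm:
  deltas:
    - {"x": 0,"y": 0,"z": -1,"rx": 0,"ry": 0,"rz": 0,"gripper": 0.1}
    - {"x": 0,"y": 0,"z": -2,"rx": 0,"ry": 0,"rz": 0,"gripper": 0.1}
    - {"x": 0,"y": 0,"z": -2,"rx": 0,"ry": 0,"rz": 0,"gripper": 0.1}

```text
time: 11.55
tool_pos: [0.5453, 0.0889, 0.1572]
ee_rot: [0.999, 0.053, 0.0, -0.0]
ft_force: [1.1, -0.5, -3.6]
opening: 0.0273
finger_force: 60.6
```

Emit:
move_arm:
  deltas:
    - {"x": 0,"y": 0,"z": -1,"rx": 0,"ry": 0,"rz": 0,"gripper": 0.1}
    - {"x": 0,"y": 0,"z": -2,"rx": 0,"ry": 0,"rz": 0,"gripper": 0.1}
    - {"x": 0,"y": 0,"z": -2,"rx": 0,"ry": 0,"rz": 0,"gripper": 0.1}

```text
time: 11.85
tool_pos: [0.5452, 0.0888, 0.1591]
ee_rot: [0.999, 0.053, -0.0, -0.0]
ft_force: [0.4, -0.8, -4.1]
opening: 0.0275
finger_force: 60.3
```

Emit:
move_arm:
  deltas:
    - {"x": 0,"y": 0,"z": -1,"rx": 0,"ry": 0,"rz": 0,"gripper": 0.1}
    - {"x": 0,"y": 0,"z": -2,"rx": 0,"ry": 0,"rz": 0,"gripper": 0.1}
    - {"x": 0,"y": 0,"z": -2,"rx": 0,"ry": 0,"rz": 0,"gripper": 0.1}

```text
time: 12.15
tool_pos: [0.5451, 0.0888, 0.1609]
ee_rot: [0.999, 0.053, -0.0, -0.0]
ft_force: [1.0, 0.3, -8.7]
opening: 0.0275
finger_force: 60.1
```

Emit:
move_arm:
  deltas:
    - {"x": 0,"y": 0,"z": -1,"rx": 0,"ry": 0,"rz": 0,"gripper": 0.1}
    - {"x": 0,"y": 0,"z": -2,"rx": 0,"ry": 0,"rz": 0,"gripper": 0.1}
    - {"x": 0,"y": 0,"z": -3,"rx": 0,"ry": 0,"rz": 0,"gripper": 0.1}
    - {"x": 0,"y": 0,"z": -4,"rx": 0,"ry": 0,"rz": 0,"gripper": 0.1}
    - {"x": 0,"y": 0,"z": -4,"rx": 0,"ry": 0,"rz": 0,"gripper": 0.1}

```text
time: 12.65
tool_pos: [0.5451, 0.0888, 0.1651]
ee_rot: [0.999, 0.053, -0.0, 0.0]
ft_force: [1.5, 0.2, -9.4]
opening: 0.0276
finger_force: 59.9
```

Emit:
move_arm:
  deltas:
    - {"x": 0,"y": 0,"z": -1,"rx": 0,"ry": 0,"rz": 0,"gripper": 0.1}
    - {"x": 0,"y": 0,"z": -2,"rx": 0,"ry": 0,"rz": 0,"gripper": 0.1}
    - {"x": 0,"y": 0,"z": -3,"rx": 0,"ry": 0,"rz": 0,"gripper": 0.1}
    - {"x": 0,"y": 0,"z": -4,"rx": 0,"ry": 0,"rz": 0,"gripper": 0.1}
    - {"x": 0,"y": 0,"z": -4,"rx": 0,"ry": 0,"rz": 0,"gripper": 0.1}

```text
time: 13.15
tool_pos: [0.5451, 0.0888, 0.1691]
ee_rot: [0.999, 0.053, -0.0, -0.0]
ft_force: [1.3, 0.7, -12.3]
opening: 0.0276
finger_force: 59.7
```

```bash
python3 - <<'E'
from h import *
wl();a=shot('scene','s5.png');wl();im=shot('wrist','w5.png');wl()
r=cv2.resize(a[120:220,140:220],None,fx=5,fy=5,interpolation=cv2.INTER_CUBIC)
L=cv2.resize(im[80:280,180:340],None,fx=2.5,fy=2.5)
cv2.imwrite('pics/c5.png',np.hstack([L,r])[:,:,::-1])
E
```

```text
t 13.15 pos [0.5451 0.0888 0.1691] xyaw 6.07 z [-3.e-04 -0.e+00 -1.e+00] F [  1.3    0.74 -12.35] op 0.027589463268017124 59.66331660747528
t 13.2 pos [0.5451 0.0888 0.169 ] xyaw 6.07 z [-3.e-04 -0.e+00 -1.e+00] F [  0.76   0.9  -12.69] op 0.027638799568105877 59.663631319999695
t 13.25 pos [0.5451 0.0888 0.169 ] xyaw 6.07 z [-3.e-04 -0.e+00 -1.e+00] F [  1.2    0.92 -12.41] op 0.027337085567984747 59.663516879081726
```

View pics/c5.png

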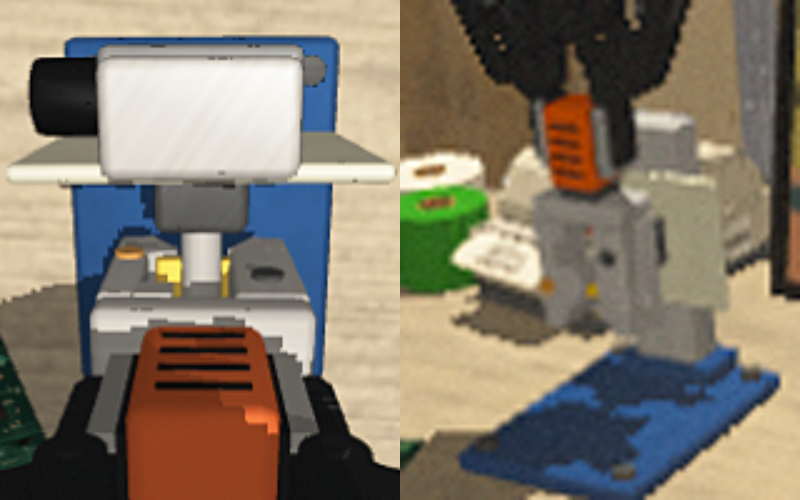

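The wrist crop shows the yellow latch lying shut under the pin. The pull is about 9 N, a gauge of about 10 mm; I go to mid-green and hold.

Emit:
move_arm:
  deltas:
    - {"x": 0,"y": 0,"z": -1.5,"rx": 0,"ry": 0,"rz": 0,"gripper": 0.1}
    - {"x": 0,"y": 0,"z": -1.5,"rx": 0,"ry": 0,"rz": 0,"gripper": 0.1}
    - {"x": 0,"y": 0,"z": -1.5,"rx": 0,"ry": 0,"rz": 0,"gripper": 0.1}
    - {"x": 0,"y": 0,"z": -1.5,"rx": 0,"ry": 0,"rz": 0,"gripper": 0.1}
    - {"x": 0,"y": 0,"z": -1.5,"rx": 0,"ry": 0,"rz": 0,"gripper": 0.1}
    - {"x": 0,"y": 0,"z": -1.5,"rx": 0,"ry": 0,"rz": 0,"gripper": 0.1}
    - {"x": 0,"y": 0,"z": -1.5,"rx": 0,"ry": 0,"rz": 0,"gripper": 0.1}
    - {"x": 0,"y": 0,"z": -1.5,"rx": 0,"ry": 0,"rz": 0,"gripper": 0.1}
    - {"x": 0,"y": 0,"z": -1.5,"rx": 0,"ry": 0,"rz": 0,"gripper": 0.1}
    - {"x": 0,"y": 0,"z": -1.5,"rx": 0,"ry": 0,"rz": 0,"gripper": 0.1}

```text
time: 14.25
tool_pos: [0.5451, 0.0888, 0.1706]
ee_rot: [0.999, 0.053, -0.0, 0.0]
ft_force: [-0.2, 0.6, -12.9]
opening: 0.0272
finger_force: 59.6
```

Emit:
move_arm:
  deltas:
    - {"x": 0,"y": 0,"z": 0,"rx": 0,"ry": 0,"rz": 0,"gripper": 0.1}
    - {"x": 0,"y": 0,"z": 0,"rx": 0,"ry": 0,"rz": 0,"gripper": 0.1}
    - {"x": 0,"y": 0,"z": 0,"rx": 0,"ry": 0,"rz": 0,"gripper": 0.1}
    - {"x": 0,"y": 0,"z": 0,"rx": 0,"ry": 0,"rz": 0,"gripper": 0.1}

```text
time: 14.65
tool_pos: [0.5452, 0.0888, 0.1706]
ee_rot: [0.999, 0.053, -0.0, 0.0]
ft_force: [-0.4, 0.5, -13.1]
opening: 0.0273
finger_force: 59.6
```

Emit:
move_arm:
  deltas:
    - {"x": 0,"y": 0,"z": 2,"rx": 0,"ry": 0,"rz": 0,"gripper": 0.1}
    - {"x": 0,"y": 0,"z": 4,"rx": 0,"ry": 0,"rz": 0,"gripper": 0.1}
    - {"x": 0,"y": 0,"z": 6,"rx": 0,"ry": 0,"rz": 0,"gripper": 0.1}
    - {"x": 0,"y": 0,"z": 9,"rx": 0,"ry": 0,"rz": 0,"gripper": 0.1}
    - {"x": 0,"y": 0,"z": 12,"rx": 0,"ry": 0,"rz": 0,"gripper": 0.1}
    - {"x": 0,"y": 0,"z": 15,"rx": 0,"ry": 0,"rz": 0,"gripper": 0.1}
    - {"x": 0,"y": 0,"z": 18,"rx": 0,"ry": 0,"rz": 0,"gripper": 0.1}
    - {"x": 0,"y": 0,"z": 21,"rx": 0,"ry": 0,"rz": 0,"gripper": 0.1}
    - {"x": 0,"y": 0,"z": 24,"rx": 0,"ry": 0,"rz": 0,"gripper": 0.1}
    - {"x": 0,"y": 0,"z": 24,"rx": 0,"ry": 0,"rz": 0,"gripper": 0.1}

```text
time: 15.65
tool_pos: [0.5452, 0.0888, 0.1463]
ee_rot: [0.999, 0.053, -0.0, 0.0]
ft_force: [0.4, -0.1, -3.1]
opening: 0.0273
finger_force: 60.5
```

Emit:
move_arm:
  deltas:
    - {"x": 0,"y": 0,"z": 2,"rx": 0,"ry": 0,"rz": 0,"gripper": 0.1}
    - {"x": 0,"y": 0,"z": 4,"rx": 0,"ry": 0,"rz": 0,"gripper": 0.1}
    - {"x": 0,"y": 0,"z": 4,"rx": 0,"ry": 0,"rz": 0,"gripper": 0.1}

```text
time: 15.95
tool_pos: [0.5451, 0.0888, 0.1424]
ee_rot: [0.999, 0.053, -0.0, 0.0]
ft_force: [0.6, -0.3, -3.5]
opening: 0.0272
finger_force: 60.5
```

Emit:
move_arm:
  deltas:
    - {"x": 0,"y": 0,"z": 1,"rx": 0,"ry": 0,"rz": 0,"gripper": 0.1}
    - {"x": 0,"y": 0,"z": 1.5,"rx": 0,"ry": 0,"rz": 0,"gripper": 0.1}
    - {"x": 0,"y": 0,"z": 1.5,"rx": 0,"ry": 0,"rz": 0,"gripper": 0.1}

```text
time: 16.25
tool_pos: [0.5452, 0.0888, 0.1411]
ee_rot: [0.999, 0.053, -0.0, -0.0]
ft_force: [-0.8, 0.1, -3.2]
opening: 0.0272
finger_force: 60.5
```

Emit:
move_arm:
  deltas:
    - {"x": 0,"y": 0,"z": 0.5,"rx": 0,"ry": 0,"rz": 0,"gripper": 0.1}
    - {"x": 0,"y": 0,"z": 1,"rx": 0,"ry": 0,"rz": 0,"gripper": 0.1}
    - {"x": 0,"y": 0,"z": 1,"rx": 0,"ry": 0,"rz": 0,"gripper": 0.1}

```text
time: 16.55
tool_pos: [0.5452, 0.0888, 0.1401]
ee_rot: [0.999, 0.053, -0.0, 0.0]
ft_force: [1.1, 0.1, -3.5]
opening: 0.0276
finger_force: 60.5
```

Emit:
move_arm:
  deltas:
    - {"x": 0,"y": 0,"z": 0.5,"rx": 0,"ry": 0,"rz": 0,"gripper": 0.1}
    - {"x": 0,"y": 0,"z": 1,"rx": 0,"ry": 0,"rz": 0,"gripper": 0.1}
    - {"x": 0,"y": 0,"z": 1,"rx": 0,"ry": 0,"rz": 0,"gripper": 0.1}

```text
time: 16.85
tool_pos: [0.5452, 0.0888, 0.1391]
ee_rot: [0.999, 0.053, -0.0, -0.0]
ft_force: [-0.4, 0.3, -3.7]
opening: 0.0274
finger_force: 60.5
```

Emit:
move_arm:
  deltas:
    - {"x": 0,"y": 0,"z": 0.5,"rx": 0,"ry": 0,"rz": 0,"gripper": 0.1}
    - {"x": 0,"y": 0,"z": 0.5,"rx": 0,"ry": 0,"rz": 0,"gripper": 0.1}

```text
time: 17.05
tool_pos: [0.5452, 0.0888, 0.1386]
ee_rot: [0.999, 0.053, -0.0, 0.0]
ft_force: [1.0, -0.9, -2.6]
opening: 0.0274
finger_force: 60.5
```

Emit:
move_arm:
  deltas:
    - {"x": 0,"y": 0,"z": 0.5,"rx": 0,"ry": 0,"rz": 0,"gripper": 0.1}
    - {"x": 0,"y": 0,"z": 0.5,"rx": 0,"ry": 0,"rz": 0,"gripper": 0.1}

```text
time: 17.25
tool_pos: [0.5453, 0.0888, 0.1382]
ee_rot: [0.999, 0.053, 0.0, 0.0]
ft_force: [0.1, 0.0, -3.1]
opening: 0.0273
finger_force: 60.7
```

Emit:
move_arm:
  deltas:
    - {"x": 0,"y": 0,"z": 0.5,"rx": 0,"ry": 0,"rz": 0,"gripper": 0.1}
    - {"x": 0,"y": 0,"z": 0.5,"rx": 0,"ry": 0,"rz": 0,"gripper": 0.1}

```text
time: 17.45
tool_pos: [0.5454, 0.0889, 0.138]
ee_rot: [0.999, 0.053, 0.0, 0.0]
ft_force: [-1.5, -0.8, 3.1]
opening: 0.0275
finger_force: 61.3
```

Emit:
move_arm:
  deltas:
    - {"x": 0,"y": 0,"z": 0.5,"rx": 0,"ry": 0,"rz": 0,"gripper": 0.1}
    - {"x": 0,"y": 0,"z": 0.5,"rx": 0,"ry": 0,"rz": 0,"gripper": 0.1}

```text
time: 17.65
tool_pos: [0.5454, 0.0889, 0.138]
ee_rot: [0.999, 0.053, 0.0, 0.0]
ft_force: [-2.7, -1.4, 7.3]
opening: 0.0274
finger_force: 62.0
```

Emit:
move_arm:
  deltas:
    - {"x": 0,"y": 0,"z": -0.8,"rx": 0,"ry": 0,"rz": 0,"gripper": 0.1}
    - {"x": 0,"y": 0,"z": -0.8,"rx": 0,"ry": 0,"rz": 0,"gripper": 0.1}
    - {"x": 0,"y": 0,"z": -0.8,"rx": 0,"ry": 0,"rz": 0,"gripper": 0.1}
  squeeze: 20

```text
time: 17.95
tool_pos: [0.5454, 0.0888, 0.1381]
ee_rot: [0.999, 0.053, 0.0, 0.0]
ft_force: [-0.8, -0.4, 1.6]
opening: 0.0272
finger_force: 61.0
```

Emit:
move_arm:
  deltas:
    - {"x": 0,"y": 0,"z": 0,"rx": 0,"ry": 0,"rz": 0,"gripper": 0.36}
    - {"x": 0,"y": 0,"z": 0,"rx": 0,"ry": 0,"rz": 0,"gripper": 0.38}
    - {"x": 0,"y": 0,"z": 0,"rx": 0,"ry": 0,"rz": 0,"gripper": 0.42}
    - {"x": 0,"y": 0,"z": 0,"rx": 0,"ry": 0,"rz": 0,"gripper": 0.48}
    - {"x": 0,"y": 0,"z": 0,"rx": 0,"ry": 0,"rz": 0,"gripper": 0.56}
    - {"x": 0,"y": 0,"z": 0,"rx": 0,"ry": 0,"rz": 0,"gripper": 0.65}
    - {"x": 0,"y": 0,"z": 0,"rx": 0,"ry": 0,"rz": 0,"gripper": 0.75}
    - {"x": 0,"y": 0,"z": 0,"rx": 0,"ry": 0,"rz": 0,"gripper": 0.75}

```text
time: 18.75
tool_pos: [0.5453, 0.0888, 0.1379]
ee_rot: [0.999, 0.053, 0.0, 0.0]
ft_force: [0.3, -0.7, 0.5]
opening: 0.0637
finger_force: 0.0
```

```bash
python3 - <<'E'
from h import *
wl();im=shot('wrist','w6.png');a=shot('scene','s6.png');wl()
r=cv2.resize(a[120:220,140:220],None,fx=5,fy=5,interpolation=cv2.INTER_CUBIC)
L=cv2.resize(im[80:280,180:340],None,fx=2.5,fy=2.5)
cv2.imwrite('pics/c6.png',np.hstack([L,r])[:,:,::-1])
E
```

```text
t 18.75 pos [0.5453 0.0888 0.1379] xyaw 6.07 z [ 0. -0. -1.] F [ 0.26 -0.68  0.49] op 0.0637401699013345 0.0
t 18.85 pos [0.5453 0.0888 0.138 ] xyaw 6.07 z [ 1.e-04  0.e+00 -1.e+00] F [ 0.05 -0.05  0.15] op 0.0643888153256406 0.0
```

View pics/c6.png

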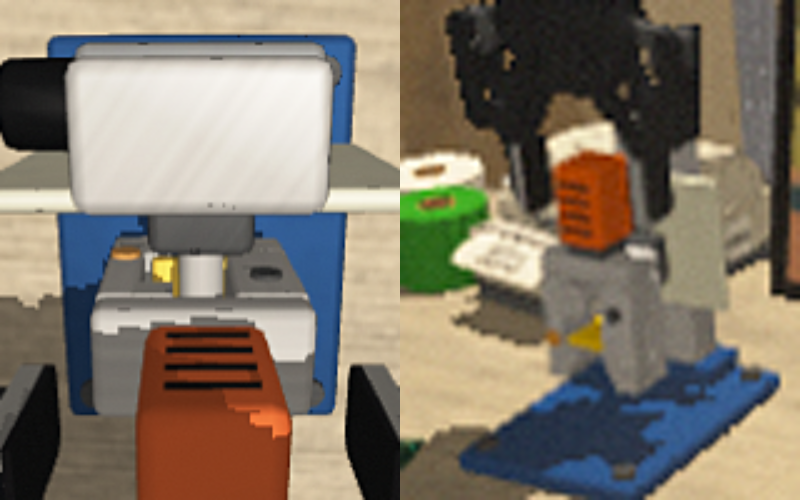

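The hook is released and hangs upright on the pin, with the yellow latch across the throat below it. Both fingers are clear of the grip. I retract straight up.

Emit:
move_arm:
  deltas:
    - {"x": 0,"y": 0,"z": -5,"rx": 0,"ry": 0,"rz": 0,"gripper": 0.75}
    - {"x": 0,"y": 0,"z": -15,"rx": 0,"ry": 0,"rz": 0,"gripper": 0.75}
    - {"x": 0,"y": 0,"z": -30,"rx": 0,"ry": 0,"rz": 0,"gripper": 0.75}
    - {"x": 0,"y": 0,"z": -50,"rx": 0,"ry": 0,"rz": 0,"gripper": 0.75}
    - {"x": 0,"y": 0,"z": -75,"rx": 0,"ry": 0,"rz": 0,"gripper": 0.75}
    - {"x": 0,"y": 0,"z": -105,"rx": 0,"ry": 0,"rz": 0,"gripper": 0.75}
    - {"x": 0,"y": 0,"z": -130,"rx": 0,"ry": 0,"rz": 0,"gripper": 0.75}
    - {"x": 0,"y": 0,"z": -130,"rx": 0,"ry": 0,"rz": 0,"gripper": 0.75}
    - {"x": 0,"y": 0,"z": -130,"rx": 0,"ry": 0,"rz": 0,"gripper": 0.75}
    - {"x": 0,"y": 0,"z": -130,"rx": 0,"ry": 0,"rz": 0,"gripper": 0.75}

```text
time: 19.85
tool_pos: [0.5447, 0.0885, 0.2676]
ee_rot: [0.999, 0.053, -0.0, 0.0]
ft_force: [-0.1, -0.2, 0.5]
opening: 0.0641
finger_force: 0.0
```

```bash
python3 - <<'E'
from h import *
a=shot('scene','s7.png').astype(int);b=cv2.imread('pics/s6.png')[:,:,::-1].astype(int)
# hook body, latch region unchanged since release?
print('diff jaws/grip',np.abs(a-b)[172:200,168:195].mean(), 'tester/brick',np.abs(a-cv2.imread('pics/s1.png')[:,:,::-1].astype(int))[205:300,285:350].mean())
h=cv2.cvtColor(a.astype(np.uint8),cv2.COLOR_RGB2HSV);m=((h[...,0]<14)&(h[...,1]>180)&(h[...,2]>120)).astype(np.uint8)[130:185,160:195]
print(cv2.boundingRect(m));wl();print(arm.job_done())
E
```

```text
diff jaws/grip 5.552469135802469 tester/brick 5.4384345479082326
(11, 20, 15, 20)
t 19.9 pos [0.5446 0.0885 0.2672] xyaw 6.07 z [-1.6e-03 -3.0e-04 -1.0e+00] F [-0.31 -0.03 -0.22] op 0.06439254217661645 0.0
the job is handed in; nothing more can be done
None
```

The job is handed in: the hook latched on the pin, was held for over a second at a pull I read as mid-green (about 9.5 N, judged from force), and was left hanging upright and released, with the tester and adapter untouched; no verdict was shown.

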